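Change over the pans on a dental lab's warming station

ROBOT

A 7-joint arm with a two-finger parallel gripper is mounted at the origin on the work surface. World frame = base frame: x ahead of the robot, y to its left, z up, the work surface at z = 0. Lengths are in m, angles in rad, forces in N, time in s.
With the tool pointing down it reaches from about 0.425 to 0.95 m from the base axis. Payload 4.7 kg.
Tool frame: the origin (TCP) lies between the finger pads, 19 mm behind the fingertips; this is the grasp point; z points along the fingers, y is the line along which they close (so a half turn about z gives the same grasp; the last joint's range is limited). The gripper opens to 85 mm and grips with 20 to 120 N. Pads are 22 mm wide; open, the fingers measure 114 mm over their backs; the gripper's body (76 mm by 85 mm) begins 54 mm behind the grasp point. The pads swing forward as they close: fully open they stand 13 mm farther back than shut.
Start: joints at [1.268, 0.469, -0.049, 1.532, 0.024, 1.141, -0.082], TCP at [0.183, -0.65, 0.25] pointing down, gripper open.
Joint ranges: [-2.59, 2.59], [-0.33, 1.99], [-1.39, 1.29], [0.1, 2.45], [-1.04, 4.18], [0.21, 1.99], [-2.66, 2.66]. Speed limits (rad/s): [2.57, 2.57, 3.14, 3.14, 3.14, 3.14, 3.14].

INTERFACE

Orientations are given as a 3x3 rotation matrix whose columns are the frame's x, y, z axes.
In Python, from rig import * gives the robot as it stands. Calls block until the motion is done:
- movep(position, orientation): joint-space move of the TCP to a pose.
- move_l(position, attitude=None, feed=0.15, until_force=None): straight line of the TCP; attitude=None keeps the orientation; feed is the mean speed in m/s. With until_force (N) it stops when the force on the tool has changed by that much, and returns True; else False.
- move_joints(angles): joint-space move.
- command_gripper(opening, newtons=None): finger opening in m; newtons is the grip in N (None keeps the last); returns when the fingers have stopped.
- sleep(seconds).
- inverse_kinematics(position, orientation): joint angles nearest the present ones, or None.
- sense(): the state.
- camera(name): name is "scene" or "top"; returns (picture, depth): 480x640x3 uint8, red, green, blue; 480x640 float32, m along the optical axis (not along the pixel's ray), 0 where there is no reading.
- camera_params(name): a dict with "K" (3x3 intrinsics, pixels), "dist" ([k1, k2, p1, p2, k3] as OpenCV has them; the pictures are not rectified), "position" and "rotation" of the camera in the world. Camera axes: x right, y down, z forward; pixel columns grow to the right and rows downward; lengths in m; the calibration is good to about 2 mm. A picture is of the moment at which its call begins. camera_params takes no time and is no camera call.
A pose or a line that the arm cannot do raises Unreachable and nothing moves.
- finish_job(): hands the job in; it is judged then, once.
The state is a dict: "time_s": time; "joint_pos": joint angles; "qd": joint speeds; "joint_efforts": joint torques, N m; "position": TCP position; "tcp_rot": TCP orientation; "wrist_force": force on the tool from outside, world axes, zero at the start; "ft_torque": the same for the moment, N m; "finger_gap": finger opening in m; "gripper_force": force on a finger pad.
Only numpy, scipy, OpenCV 4.12 (cv2) and the standard library are available. Lean on these libraries where they do the work, as an engineer would, in place of code of your own. Each camera call takes 0.05 s, during which the arm holds its last target. There are 200 camera calls.

TASK

Pull the warming station's red switch lever fully towards the robot (off), then slide the steel pan with the black handle off the red ring onto the empty white ring. Next slide the blue pan from the black ring onto the red ring, and last push the lever fully away from the robot (on again). The pans are slid along the plate under the shield, never lifted or tipped, each ending with its whole base inside the outer edge of its ring; leave the plaster model, the jar and the bur block where they are.

Things in the scene. Friction and masses are not known exactly. Their poses are not given: they have to be found in the camera images.
- station: fixed warming station; origin: centre of its underside, on the bench; x to the back (away from the robot), y along its length, z up. White box with a grey plate on top, 180 (x) x 440 (y) mm, top at z = 60 mm. Two aluminium rails 10 mm high on it, inner faces at x = -70 and +70 mm, form a channel open at both ends. Two 16 mm posts at the back (x = 98, y = -205 and +205 mm) bear the shield
- shield_front (a point): middle of the lower front edge (blue trim) of the clear shield over the plate. Underside z = 235 mm, top 244 mm; from this edge (station x = -76 mm) it runs 182 mm back, y = -210 to +210 mm; open at front and sides. It overhangs the pans' handles: a tool pointing straight down hits it; one leaning back to the robot by 25 to 35 degrees, fingers reaching forward under the edge, clears it
- ring_red: red painted ring on the plate, always the middle place; outer diameter 110 mm, inner 92 mm; origin at its centre on the plate's top; axes as the station's
- ring_white: white painted ring, same size, 130 mm to one side of the red one (either side), empty at the start; origin at its centre
- ring_black: black painted ring, same size, 130 mm to the other side of the red one; the blue pan starts on it; origin at its centre
- pan_steel: loose steel pan with black handle, empty, 0.2 to 0.45 kg: base diameter 80 mm, rim 82, height 60; origin: centre of its underside, z up. Straight level bar handle along the pan's -x (to the robot, within 13 degrees): x = -40 to -91 mm, 12 mm wide (y), z = 44 to 60 mm; grip at x = -78, z = 52, fingers closing across it; so held, it slides easily. Starts on the red ring
- pan_blue: loose blue round pan with a blue handle; same shape, size, mass and axes as the steel pan; starts on the black ring
- switch (a joint): angle (rad) of the red toggle lever on a grey switch block on the bench beside the station, 290 mm from its middle to one side or the other: 0 = off, leaning to the robot; 1.0 = on, leaning away; starts on. It swings in the station's x-z plane, yields to a push of 1 to 2 N at its ball and stays where it is left
- switch_tip (a point): centre of the lever's red ball, 26 mm across, on a 10 mm rod, 80 mm from the lever's pivot; the pivot lies 22 mm above the bench, over the middle of the switch block (70 x 50 mm, 25 mm high, its hub to 35 mm). The ball is 92 mm high at either end and swings 38 mm either way of the pivot along the station's x
- model: loose cream plaster model of a dental arch, 66 x 60 mm, 36 mm high, on the bench at the station's other side from the switch; not to be disturbed; origin at the centre of its underside
- jar: loose small amber jar with a white cap, diameter 48 mm, 50 mm high, on the bench between robot and station; not to be disturbed; origin at the centre of its underside
- bur_block: loose wooden block 40 x 80 x 22 mm holding dental burs (to 40 mm high), on the bench between robot and station; not to be disturbed; origin at the centre of its underside
Mind the look-alikes: they are no part of the job. What is shaped like the part that bears switch but orange is not meant.

How it is judged:
By the outcome, as a careful person would: the job done as asked, in the order asked, and still so for the second after the job is handed in, with the robot touching nothing.
It also fails if it takes over 72 s, if anything falls off the work surface, if the arm or the gripper's body presses on something with over 40 N, if the wrist force passes 120 N, or if a joint passes its speed limit or range.

## Working session

There is one attempt and no reset: what is moved stays moved. The work goes in short steps, each a Python script; the robot and the scene stay as the last script left them, time stands still between calls to the robot, and variables do not carry over. Pictures are saved under pics/ and viewed, at most 10 in all, crops included, and the job is handed in when it is done.

```bash
ls; mkdir -p pics
python3 - <<'E'
from rig import *
import cv2,numpy as np,pickle
d={}
for n in("scene","top"):
    im,dep=camera(n);p=camera_params(n);d[n]=(im,dep,p)
    cv2.imwrite(f"pics/{n}0.png",im[...,::-1]);print(n,p)
pickle.dump(d,open("v0.pkl","wb"))
s=sense();print(s["time_s"],s["position"],s["tcp_rot"])
E
```

```text
pics
scene {'K': array([[495.22842384,   0.        , 318.42052806],
       [  0.        , 495.22842384, 233.86360616],
       [  0.        ,   0.        ,   1.        ]]), 'dist': array([-0.02730313,  0.        ,  0.        ,  0.        ,  0.        ]), 'position': array([1.35468021, 0.16463997, 0.78050696]), 'rotation': array([[-0.19461468,  0.60278731, -0.77380397],
       [ 0.9807611 ,  0.13185456, -0.14395152],
       [ 0.01525743, -0.78693191, -0.61685118]])}
top {'K': array([[591.09791202,   0.        , 312.36042546],
       [  0.        , 591.09791202, 243.92293831],
       [  0.        ,   0.        ,   1.        ]]), 'dist': array([-0.01837505,  0.        ,  0.        ,  0.        ,  0.        ]), 'position': array([0.32030018, 0.03543994, 1.37844842]), 'rotation': array([[ 2.47348245e-02, -9.81311465e-01,  1.90829759e-01],
       [-9.99680267e-01, -2.52819494e-02, -4.32589345e-04],
       [ 5.24905319e-03, -1.90758044e-01, -9.81623052e-01]])}
0.1 [ 0.18242776 -0.64936817  0.24906005] [[ 9.62740939e-01  2.70424915e-01 -4.98804125e-04]
 [ 2.70425374e-01 -9.62739454e-01  1.69129677e-03]
 [-2.28496259e-05 -1.76316993e-03 -9.99998445e-01]]
```

View pics/scene0.png

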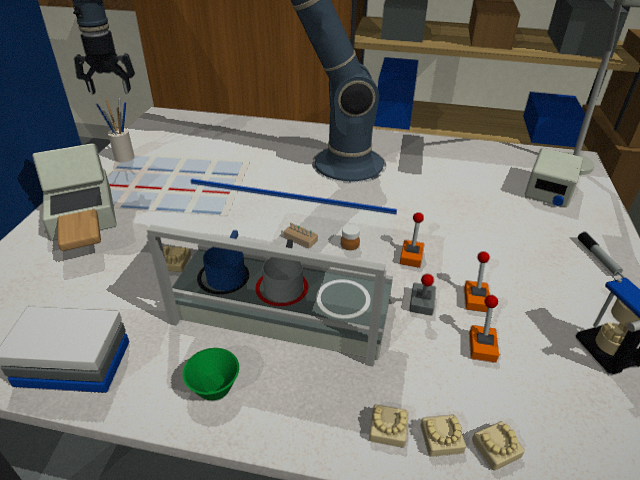

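View pics/top0.png

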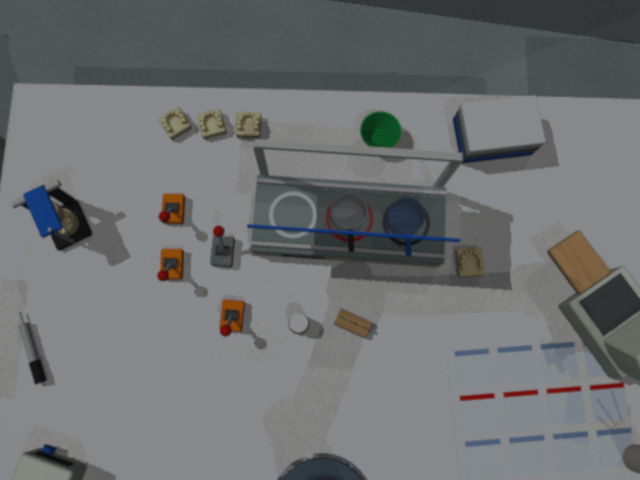

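The scene view shows one grey switch block at (424,297) with a red ball at (428,280). The look-alikes are the three orange blocks at (413,252), (478,294) and (485,342). In the top view the grey one is at (222,250) with its ball at (218,231), and the orange ones are at (172,207), (171,264) and (232,315). The task's switch has a grey block, so the one at (222,250) fits. The white ring is on the +y side, next to the switch, and the blue pan is at −y. I'll measure these and confirm the switch in a crop.

```bash
cat > h.py <<'E'
import cv2,numpy as np,pickle
def ray(p,uv):
    n=cv2.undistortPoints(np.array(uv,float).reshape(1,1,2),p["K"],p["dist"])[0,0]
    d=p["rotation"]@np.array([n[0],n[1],1]);return p["position"],d/np.linalg.norm(d)
def onplane(p,uv,z):
    o,d=ray(p,uv);return o+d*(z-o[2])/d[2]
def tri(pa,a,pb,b):
    o1,d1=ray(pa,a);o2,d2=ray(pb,b)
    s=np.linalg.lstsq(np.c_[d1,-d2],o2-o1,rcond=None)[0]
    P,Q=o1+d1*s[0],o2+d2*s[1];return (P+Q)/2,np.linalg.norm(P-Q)
def blobs(im,kind,roi,amin=8):
    x0,y0,x1,y1=roi;h=cv2.cvtColor(im,cv2.COLOR_RGB2HSV)[y0:y1,x0:x1].astype(int)
    H,S,V=h[...,0],h[...,1],h[...,2]
    m={"red":((H<6)|(H>172))&(S>140)&(V>60),"blue":(H>100)&(H<130)&(S>120)&(V>40),
       "white":(S<40)&(V>135),"black":(V<38)}[kind].astype(np.uint8)
    n,l,st,c=cv2.connectedComponentsWithStats(m)
    return [(st[i,4],c[i]+[x0,y0],np.argwhere(l==i)[:,::-1]+[x0,y0]) for i in np.argsort(-st[:,4]) if i and st[i,4]>=amin]
E
python3 - <<'E'
from h import *
d=pickle.load(open("v0.pkl","rb"));S,_,ps=d["scene"];T,_,pt=d["top"]
np.set_printoptions(precision=4,suppress=True)
def show(n,im,k,roi):
    for a,c,pts in blobs(im,k,roi)[:4]:print(n,k,a,c,pts.min(0),pts.max(0))
show("T",T,"red",(205,215,240,245));show("S",S,"red",(410,268,440,292))
for n,im,roi in(("T",T,(262,187,322,242)),("S",S,(312,272,374,324))):
    show(n,im,"white",roi)
show("T",T,"red",(320,185,380,245));show("S",S,"red",(250,262,312,312))
show("T",T,"blue",(240,215,470,260));show("S",S,"blue",(185,170,400,300))
show("T",T,"black",(335,225,365,258));show("S",S,"black",(280,232,300,255))
a=cv2.resize(T[185:270,205:465],None,fx=3,fy=3,interpolation=2)
b=cv2.resize(S[170:330,180:440],None,fx=2,fy=2,interpolation=2)
b=cv2.copyMakeBorder(b,0,0,0,a.shape[1]-b.shape[1],0)
cv2.imwrite("pics/crop.png",np.vstack([a,b])[...,::-1])
E
```

```text
T red 69 [218. 231.] [214 227] [222 235]
S red 107 [427.0935 279.6542] [421 274] [432 285]
T white 47 [271.4681 213.8085] [270 203] [274 224]
T white 43 [291.7674 234.5116] [279 232] [304 236]
T white 37 [312.8649 217.0541] [310 205] [314 227]
S white 543 [343.7403 298.361 ] [317 279] [370 318]
S white 33 [363.3939 273.3333] [352 272] [373 275]
T red 25 [357.48 238.  ] [354 236] [362 240]
T red 21 [337.7619 236.5238] [334 235] [341 239]
T red 14 [370.5714 215.8571] [369 210] [371 222]
T red 9 [369.4444 226.4444] [368 224] [371 229]
S red 317 [280.7792 293.8833] [255 276] [307 305]
T blue 913 [364.6933 234.3395] [248 225] [459 255]
S blue 1277 [223.5333 268.8121] [203 247] [242 290]
S blue 875 [294.7886 196.1817] [191 179] [396 213]
S blue 44 [233.8636 234.2727] [230 231] [237 237]
T black 88 [350.5114 243.1591] [348 235] [353 251]
```

View pics/crop.png

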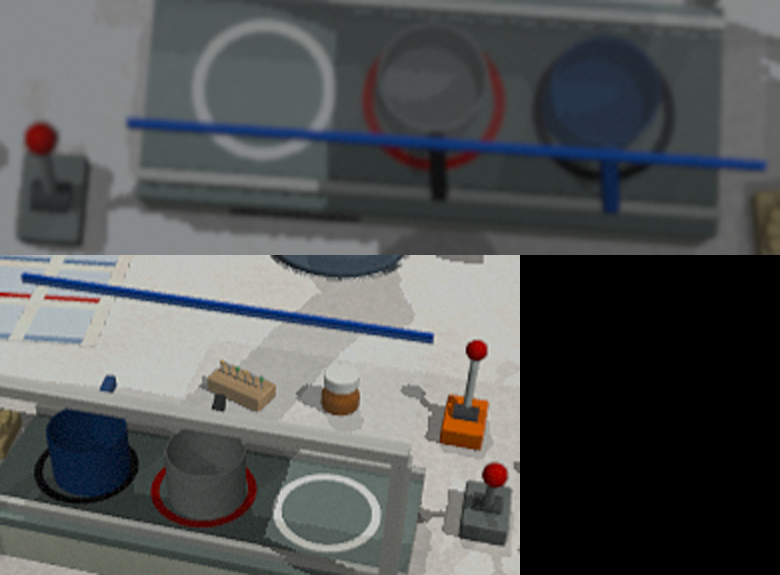

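The crop confirms that the switch at crop (40,140) in the top panel and (495,475) in the scene panel has a grey block and a red ball leaning away, while its neighbour is orange. The steel pan on the red ring has its black handle tip near (437,198), and the blue pan's handle tip is near (611,212). Next come the metric measurements.

```bash
cat > meas.py <<'E'
from h import *
from scipy.optimize import least_squares
np.set_printoptions(precision=4,suppress=True)
def circ(P,r=None,it=4):
    P=P[:,:2];c0=(P.min(0)+P.max(0))/2
    f=lambda q:np.hypot(*(P-q[:2]).T)-(q[2] if r is None else r)
    s=least_squares(f,[*c0,.05] if r is None else c0,loss="soft_l1",f_scale=.003)
    return s.x
def pl(p,pts,z):return np.array([onplane(p,u,z) for u in pts])
E
python3 - <<'E'
from meas import *
d=pickle.load(open("v0.pkl","rb"));S,_,ps=d["scene"];T,_,pt=d["top"]
print("ball",tri(pt,(218,231),ps,(427.1,279.65)))
def ringpts(im,k,roi,thr=None):
    if k=="white":
        x0,y0,x1,y1=roi;h=cv2.cvtColor(im,cv2.COLOR_RGB2HSV)[y0:y1,x0:x1]
        return np.argwhere((h[...,2]>thr)&(h[...,1]<45))[:,::-1]+[x0,y0]
    return np.vstack([b[2] for b in blobs(im,k,roi,3)])
for n,im,p,rw,rr,thr in(("T",T,pt,(266,189,319,240),(320,185,380,245),118),("S",S,ps,(314,277,372,320),(250,270,312,307),150)):
    for k,roi in(("white",rw),("red",rr)):
        pts=ringpts(im,k,roi,thr)
        for z in(.06,):
            P=pl(p,pts,z);c=circ(P,.0505);print(n,k,len(pts),z,c,"free r",circ(P)[2], "rms",np.std(np.hypot(*(P[:,:2]-c).T)))
            # ellipse centre pixel by reprojecting the circle centre
            cam=p["rotation"].T@(np.array([*c,z])-p["position"])
            uv=cv2.projectPoints(cam.reshape(1,1,3),np.zeros(3),np.zeros(3),p["K"],p["dist"])[0].ravel()
            d[(n,k)]=uv
for k in("white","red"):print("tri ring",k,tri(pt,d[("T",k)],ps,d[("S",k)]))
# trim ends: extreme pixels of trim blobs
tb=blobs(T,"blue",(240,215,470,260))[0][2];sb=[b for b in blobs(S,"blue",(185,170,400,215))][0][2]
def end(b,f):
    x=f(b[:,0]);return b[abs(b[:,0]-x)<=1].mean(0)
print("trim +y",tri(pt,end(tb,np.min),ps,end(sb,np.max)));print("trim -y",tri(pt,end(tb,np.max),ps,end(sb,np.min)))
# handles, top view
V=cv2.cvtColor(T,cv2.COLOR_RGB2HSV)
hb=np.array([q for q in tb if 400<q[0]<418 and q[1]>241]);hk=blobs(T,"black",(335,242,365,258))[0][2]
for n,b in(("blue",hb),("black",hk)):
    ys=np.unique(b[:,1]);mid=np.array([[b[b[:,1]==y,0].mean(),y] for y in ys]);print(n,mid.tolist())
    print(" on z=.12 :",pl(pt,mid[[0,-1]],.12).tolist())
for r in((225,226,245,242),):print([ (b[0],b[1],b[2].min(0),b[2].max(0)) for b in blobs(S,"blue",r)])
g=S[228:252,280:300].max(2);print(g)
# pan rims/outer in top view: blue pan body
bp=blobs(T,"blue",(380,190,432,231));print([(b[0],b[1],b[2].min(0),b[2].max(0)) for b in bp][:3])
E
```

```text
ball (array([0.5939, 0.2469, 0.0938]), np.float64(0.0032172726970247706))
T white 447 0.06 [0.6448 0.0822] free r 0.0504216922018412 rms 0.002486962772892374
T red 77 0.06 [ 0.6389 -0.0477] free r 0.05065519632831226 rms 0.001621456941049259
S white 472 0.06 [0.6458 0.086 ] free r 0.05037112661273347 rms 0.0025154439480706554
S red 317 0.06 [ 0.6406 -0.044 ] free r 0.05065077337611609 rms 0.002490512092870891
tri ring white (array([0.6449, 0.084 , 0.0589]), np.float64(0.0036456192609684627))
tri ring red (array([ 0.639 , -0.0462,  0.0583]), np.float64(0.0032830089337897643))
trim +y (array([0.5755, 0.1642, 0.239 ]), np.float64(0.004591928412467784))
trim -y (array([ 0.557 , -0.2512,  0.2394]), np.float64(0.0026968244237581284))
blue [[407.5, 242.0], [407.5, 243.0], [408.0, 244.0], [407.5, 245.0], [408.0, 246.0], [408.0, 247.0], [408.0, 248.0], [408.0, 249.0], [408.0, 250.0], [408.0, 251.0], [408.0, 252.0], [408.0, 253.0], [408.5, 254.0], [408.5, 255.0]]
 on z=.12 : [[0.5745260385722853, -0.17169521104645233, 0.1200000000000001], [0.5458926293968301, -0.1736916363065633, 0.12000000000
[... 1741 characters left out ...]
6  88
   88  94]
 [165 168 169 172 169 168  99  41  46  43  44  35  56 178 170 166 168 147
  145  88]
 [168 169 167 168 168 171  46  47  45  44  42  42  73 176 167 168 164 166
  168 146]
 [169 169 164 169 168 148  27  36  45  42  45  39  79 175 164 162 162 166
  167 168]
 [168 170 169 166 169 161 110 116  57  63  35  37 120 169 161 162 164 164
  168 168]
 [163 163 166 166 168 172 162 167 151 150 142 116 159 168 164 165 165 163
  165 164]
 [165 166 166 164 164 165 165 170 172 171 174 162 171 169 169 170 168 167
  169 165]
 [165 166 165 167 166 163 162 169 166 169 168 167 168 168 168 170 171 169
  171 168]
 [169 164 168 165 166 168 166 168 167 163 163 166 165 165 166 168 168 169
  165 168]]
[]
```

Run:
```python
from meas import *
d=pickle.load(open("v0.pkl","rb"))
S,_,ps=d["scene"];T,_,pt=d["top"]
print("black tip",tri(pt,(350.7,251.5),ps,(289.7,239.2)))
print("blue tip",tri(pt,(408.4,255.5),ps,(234.3,230.8)))
print("block", onplane(pt,(222,250),.025))
for n in("scene","top"):
    im,dep,p=d[n]
    v,u=np.mgrid[:480,:640];uv=np.c_[u.ravel(),v.ravel()].astype(float)
    q=cv2.undistortPoints(uv[:,None],p["K"],p["dist"])[:,0]
    z=dep.ravel();W=(np.c_[q,np.ones(len(q))]*z[:,None])@p["rotation"].T+p["position"]
    for k,c in(("steel",(.64,-.046)),("blue",(.634,-.176))):
        near=(np.hypot(*(W[:,:2]-c).T)<.062)&(z>0)
        print(n,k,"z hist",np.histogram(W[near,2],bins=[0,.05,.057,.064,.08,.1,.115,.125,.2,.233,.25])[0])
        m=near&(W[:,2]>.075)&(W[:,2]<.122)&(W[:,0]>c[0]-.035)
        if m.sum()>20:print("   circle",m.sum(),circ(W[m],.040),circ(W[m]))
    hm=(z>0)&(W[:,2]>.1)&(W[:,2]<.13)&(W[:,0]>.53)&(W[:,0]<.575)&(W[:,1]>-.2)&(W[:,1]<-.03)
    for lo,hi in((-.2,-.14),(-.08,-.02)):
        w=W[hm&(W[:,1]>lo)&(W[:,1]<hi)]
        if len(w)>5:print("  handle",len(w),w.mean(0),w.min(0),w.max(0),"slope",np.polyfit(w[:,0],w[:,1],1)[0])
```

```text
black tip (array([ 0.5512, -0.0481,  0.1149]), np.float64(0.0015110275674957545))
blue tip (array([ 0.5459, -0.1742,  0.1129]), np.float64(0.0008848966318826478))
block [0.5636 0.2447 0.025 ]
scene steel z hist [   0   11  839  392  530  377  178    0    0 2070]
   circle 1190 [ 0.6453 -0.0393] [ 0.6455 -0.0394  0.039 ]
scene blue z hist [   0   13  757  360  528  382  166    0    0 1914]
   circle 1169 [ 0.6388 -0.166 ] [ 0.6391 -0.1661  0.0389]
top steel z hist [   0   46  186   19    0    3   25    0    7 2916]
top blue z hist [   0   42  194   14    0    6   26    0    1 2923]
  handle 87 [ 0.5609 -0.1734  0.1182] [ 0.5466 -0.1802  0.1036] [ 0.5745 -0.1675  0.1248] slope 0.06620368433159612
  handle 61 [ 0.5635 -0.0487  0.1177] [ 0.5525 -0.0561  0.1042] [ 0.5749 -0.0427  0.124 ] slope 0.10774874872825951
```

```bash
cat > act.py <<'E'
from rig import *
import numpy as np
np.set_printoptions(precision=4,suppress=True)
X=np.array([.999,-.0435,0]);Y=np.array([.0435,.999,0])
RED=np.array([.6398,-.0460]);WHITE=np.array([.6453,.0840])
def R(yaw,lean=0):
    h=np.array([np.cos(yaw),np.sin(yaw),0]);y=np.array([h[1],-h[0],0])
    z=h*np.sin(lean)-np.array([0,0,1])*np.cos(lean);return np.c_[np.cross(y,z),y,z]
def st(t=""):
    s=sense();print(t,"t",round(s["time_s"],2),"p",s["position"],"F",s["wrist_force"],"gap",round(s["finger_gap"],4),"gf",s["gripper_force"]);return s
ST=np.array([.5650,-.0465,.112]);BL=np.array([.559,-.1725,.112]);YS,YB=np.radians(4.5),np.radians(3.5);L=np.radians(30)
E
python3 - <<'E'
from act import *
R0=R(-.0435)
for n,p,r in(("up",[.183,-.65,.45],R0),("sw hi",[.645,.246,.4],R0),("sw",[.645,.246,.105],R0),("sw end",[.525,.251,.105],R0),("st",ST,R(YS,L)),("bl",BL,R(YB,L)),("st end",ST+.13*Y,R(YS,L)),("bl end",BL+.13*Y,R(YB,L)),("st pre",ST-.12*R(YS,L)[:,2],R(YS,L))):
    print(n,inverse_kinematics(p,r))
s=sense();p=s["position"].copy();p[2]=.42
move_l(p,feed=.3)
command_gripper(0.0)
movep([.645,.246,.4],R0);st("above")
E
```

```text
up [ 1.2122  0.3829  0.0334  1.2195 -0.0125  1.5394 -0.3707]
sw hi [ 0.1277  0.5773 -0.9628  1.2336  0.4645  1.5539 -2.3728]
sw [-0.0426  0.7067 -0.5852  1.5954  0.4477  0.9766 -2.3864]
sw end [ 0.0518  0.6149 -0.7822  1.86    0.548   0.8955 -2.6088]
st None
bl [ 1.1153  0.5877 -1.0097  2.1626  1.2398  0.3186 -2.3325]
st end None
bl end None
st pre [ 0.5888  0.0899 -0.5534  2.263  -0.0603  0.2828 -1.3891]
above t 5.09 p [0.6455 0.2451 0.3999] F [ 1.0198  0.285  -0.0148] gap 0.0004 gf 0.0
```

Run:
```python
from act import *
from h import *
move_l([.645,.246,.105],feed=.25)
st("low")
print(move_l([.527,.251,.105],feed=.08,until_force=8));s=st("end")
im,_=camera("scene");p=camera_params("scene")
p0=s["position"]
move_l(p0+.012*X,feed=.1);move_l(p0+.012*X+[0,0,.2],feed=.3)
T,_=camera("top");S,_=camera("scene");pt=camera_params("top")
for c in("red",):
    a=[(b[0],b[1]) for b in blobs(T,c,(195,215,245,300))];b=[(b[0],b[1]) for b in blobs(S,c,(400,255,440,295))];print(a,b)
    if a and b:print(tri(pt,a[0][1],p,b[0][1]))
st("up")
for n,pp,y in(("st",ST,YS),("ste",ST+.13*Y,YS),("bl",BL,YB),("ble",BL+.13*Y,YB)):
    for l in(25,28,30,35):
        for f in(1,-1):
            r=R(y,np.radians(l))*np.array([f,f,1])
            print(n,l,f,inverse_kinematics(pp,r))
```

```text
low t 6.42 p [0.6458 0.2467 0.1067] F [-1.0711  0.6639 -0.0146] gap 0.0001 gf 0.0
True
end t 7.53 p [0.5499 0.2501 0.1054] F [3.4608 0.5203 0.3148] gap 0.0001 gf 1.4000172168016434
[] [(np.int32(95), array([429.1579, 259.4526]))]
up t 8.77 p [0.561  0.2486 0.3027] F [0.5481 0.5422 0.1539] gap -0.0001 gf 0.0
st 25 1 [ 0.6281  0.4377 -0.7224  2.1777  0.9558  0.2991 -2.3529]
st 25 -1 [ 0.942   0.655  -1.1824  2.1641  1.3089  0.5892  0.5305]
st 28 1 [ 0.5914  0.4183 -0.6663  2.2125  1.1413  0.2222 -2.5407]
st 28 -1 [ 0.9528  0.6501 -1.1809  2.1967  1.4341  0.5512  0.4165]
st 30 1 None
st 30 -1 [ 0.8431  0.5367 -0.9946  2.2226  1.4796  0.3829  0.3298]
st 35 1 [-0.2509  0.3542  0.3514  2.3309  4.0887  0.2336  0.6981]
st 35 -1 [ 0.6932  0.452  -0.7749  2.2816  1.9898  0.2469 -0.2093]
ste 25 1 [ 0.1079  0.3869 -0.4353  2.172   0.9408  0.2956 -2.6226]
ste 25 -1 [ 0.647   0.6676 -1.1804  2.1466  1.3801  0.7124  0.2216]
ste 28 1 None
ste 28 -1 [ 0.6496  0.6624 -1.1791  2.1797  1.4922  0.6945  0.1162]
ste 30 1 None
ste 30 -1 [ 0.4012  0.4701 -0.8073  2.212   1.4924  0.4233  0.0259]
ste 35 1 [-0.
[... 440 characters left out ...]
3186 -2.3325]
bl 30 -1 [ 1.2205  0.6999 -1.1866  2.1583  1.3684  0.4644  0.7304]
bl 35 1 [ 1.311   0.8228 -1.3194  2.2041  1.6479  0.5443 -2.6074]
bl 35 -1 [ 1.107   0.5679 -0.9592  2.2122  1.6574  0.2154  0.4058]
ble 25 1 [ 0.6026  0.4314 -0.7062  2.1809  0.9713  0.3002 -2.398 ]
ble 25 -1 [ 0.9294  0.6527 -1.182   2.1667  1.3202  0.5983  0.4919]
ble 28 1 [ 0.5586  0.4107 -0.6427  2.2161  1.1613  0.2232 -2.5919]
ble 28 -1 [ 0.9393  0.6476 -1.1804  2.1994  1.4456  0.5626  0.3772]
ble 30 1 None
ble 30 -1 [ 0.8284  0.5341 -0.9937  2.2255  1.4944  0.3961  0.2866]
ble 35 1 [-0.2691  0.3526  0.353   2.3341  4.0268  0.2198  0.7309]
ble 35 -1 [ 0.6792  0.4509 -0.7776  2.2847  1.9776  0.2668 -0.2258]
```

Run:
```python
from act import *
from h import *
p=camera_params("scene")
print("off?",onplane(p,(429.16,259.45),.092),"was",onplane(p,(427.1,279.65),.092))
T,_=camera("top");S,_=camera("scene")
cv2.imwrite("pics/sw1.png",np.hstack([cv2.resize(S[230:330,370:500],None,fx=3,fy=3),cv2.resize(T[200:300,180:310],None,fx=3,fy=3)])[...,::-1])
```

```text
off? [0.5272 0.2515 0.092 ] was [0.5915 0.2487 0.092 ]
```

View pics/sw1.png

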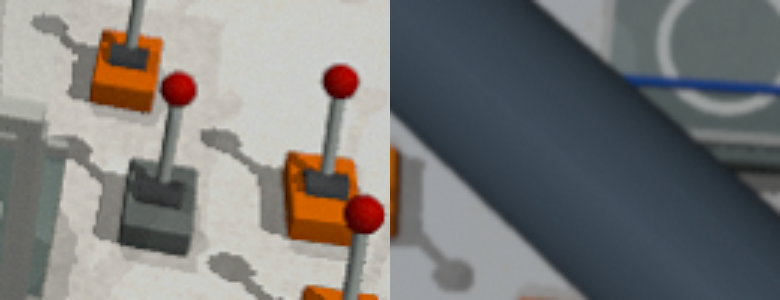

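The lever, at left-panel (178,90), leans towards the robot, but the ball moved only about 64 of 76 mm because the force stop tripped early. I'll push again with a higher threshold.

Run:
```python
from act import *
from h import *
move_l([.570,.2485,.105],feed=.25)
r=move_l([.524,.251,.105],feed=.04,until_force=18);s=st(f"end {r}")
p0=s["position"]
move_l(p0+.015*X,feed=.1);move_l(p0+.015*X+[0,0,.15],feed=.3)
S,_=camera("scene");p=camera_params("scene")
b=blobs(S,"red",(400,245,440,295));print([(x[0],x[1],onplane(p,x[1],.092)) for x in b]);st()
```

```text
end True t 10.52 p [0.5498 0.2495 0.1055] F [2.265  0.9516 0.6386] gap -0.0 gf 1.2021362408995628
[(np.int32(97), array([429.1031, 259.2577]), array([0.5266, 0.2513, 0.092 ]))]
 t 11.53 p [0.5639 0.2483 0.2545] F [-0.4504  0.8921 -0.8527] gap -0.0 gf 0.0
```

It stopped at the same spot again with 18 N, so this is the hard stop. The ball is 38 mm on the robot side of the measured block middle (0.5636), so the lever is fully off; it just hadn't started fully on. Next, the steel pan.

```bash
cat >> act.py <<'E'
L=np.radians(28)
def RL(yaw):return R(yaw,L)*np.array([-1,-1,1])
E
python3 - <<'E'
from act import *
import cv2
r=RL(YS);pre=ST-.12*r[:,2]
p=sense()["position"]
move_l([.47,.22,.33],feed=.3)
movep(pre+[-.02,0,.06],r);st("hi")
command_gripper(.05,60)
move_l(pre,feed=.2);st("pre")
S,_=camera("scene");T,_=camera("top")
cv2.imwrite("pics/pre.png",np.hstack([cv2.resize(S[170:320,180:400],None,fx=1.75,fy=1.75),cv2.resize(T[150:300,220:440],None,fx=1.75,fy=1.75)])[...,::-1])
E
```

```text
hi t 15.28 p [ 0.489  -0.0507  0.278 ] F [0.14   0.5417 0.313 ] gap -0.0003 gf 0.0Traceback (most recent call last):
  File "<stdin>", line 8, in <module>
rig.Unreachable: the arm cannot follow that straight line within its joint ranges
```

Run:
```python
from act import *
s=st();print(s["joint_pos"])
for l in(25,28,32,35):
  for f in(1,-1):
    r=R(YS,np.radians(l))*np.array([f,f,1])
    for b in(.12,.08,.04,0):print(l,f,b,inverse_kinematics(ST-b*r[:,2],r))
```

```text
t 15.82 p [ 0.4888 -0.0509  0.278 ] F [-0.2039  1.0473 -0.0839] gap 0.0502 gf 0.0
[-0.9865 -0.1978  0.9462  2.2532  0.2562  0.5265  1.4491]
25 1 0.12 [-1.0276  0.1188  1.1841  2.253  -0.4648  0.4534 -0.9821]
25 1 0.08 [-0.9126  0.293   1.141   2.2592 -0.8943  0.4721 -0.5842]
25 1 0.04 [-0.5703  0.3044  0.7236  2.2478 -0.9023  0.3452 -0.5943]
25 1 0 [-0.241   0.3516  0.3275  2.224  -0.8449  0.2178 -0.6522]
25 -1 0.12 [-1.0943  0.1455  1.2749  2.2542 -0.5377  0.4695  2.234 ]
25 -1 0.08 [-0.499   0.1782  0.6089  2.2446 -0.5018  0.3558  2.1672]
25 -1 0.04 [-0.4705  0.283   0.5977  2.2434 -0.7961  0.313   2.4447]
25 -1 0 [-0.241   0.3516  0.3275  2.224  -0.8449  0.2178  2.4894]
28 1 0.12 [-1.0662  0.078   1.2088  2.2998 -0.4795  0.3694 -0.9582]
28 1 0.08 [-0.7727  0.2093  0.9402  2.2969 -0.8641  0.3435 -0.6075]
28 1 0.04 [-0.4091  0.2659  0.5245  2.2779 -0.9642  0.2445 -0.525 ]
28 1 0 [ 0.7102  0.464  -0.8189  2.2068  1.2527  0.2961 -2.627 ]
28 -1 0.12 [-1.1077  0.088   1.2606  2.3005 -0.5147  0.3759  2.2201]
28 -1 0.08 [-0.4445  0.1601  0.5468  2.2843 -0.5953  0.2795  2.2639]
28 -1 0.04 
[... 189 characters left out ...]
9]
32 1 0.08 [ 1.0625  0.3419 -1.1546  2.2709  1.0628  0.2968 -2.438 ]
32 1 0.04 None
32 1 0 None
32 -1 0.12 [-0.4563  0.0309  0.5375  2.3428 -0.4246  0.2392  2.1119]
32 -1 0.08 [ 1.0625  0.3419 -1.1546  2.2709  1.0628  0.2968  0.7036]
32 -1 0.04 [ 0.8932  0.4125 -1.0002  2.2632  1.3631  0.2903  0.4141]
32 -1 0 [ 0.697   0.4529 -0.7884  2.2503  1.637   0.246   0.1361]
35 1 0.12 None
35 1 0.08 None
35 1 0.04 None
35 1 0 [-0.2509  0.3542  0.3514  2.3309  4.0887  0.2336  0.6981]
35 -1 0.12 None
35 -1 0.08 [ 1.0911  0.3472 -1.1755  2.3113  1.3476  0.2574  0.431 ]
35 -1 0.04 [ 0.8801  0.4007 -0.97    2.3     1.6752  0.2526  0.1065]
35 -1 0 [ 0.6932  0.452  -0.7749  2.2816  1.9898  0.2469 -0.2093]
```

Run:
```python
from act import *
move_joints([1.0625,0,-1.1546,2.2709,1.0628,.2968,.7036]);s=st();print(s["tcp_rot"][:,2])
for l in(28,30,32):
    r=R(YS,np.radians(l))*np.array([-1,-1,1])
    for b in(.12,.09,.06,.03,0):print(l,b,inverse_kinematics(ST-b*r[:,2],r))
    print("bl",inverse_kinematics(BL-.09*(q:=R(YB,np.radians(l))*np.array([-1,-1,1]))[:,2],q))
```

```text
t 17.96 p [ 0.5238 -0.0517  0.2831] F [ 0.0362 -0.1028  0.0842] gap 0.0501 gf 0.0
[ 0.6605 -0.1956 -0.7249]
28 0.12 [ 1.0401  0.1825 -1.0606  2.2147  0.3142  0.3626  1.4081]
28 0.09 [ 1.0118  0.2953 -1.0919  2.2169  0.6798  0.3582  1.0622]
28 0.06 [ 1.0394  0.4565 -1.2025  2.2129  1.0845  0.4483  0.6996]
28 0.03 [ 1.017   0.5877 -1.2369  2.2062  1.3109  0.5372  0.5154]
28 0 [ 0.9018  0.5925 -1.094   2.1986  1.396   0.4766  0.4306]
bl [ 1.267   0.3629 -1.0817  2.1556  0.4479  0.3678  1.5384]
30 0.12 [ 1.0789  0.1752 -1.0888  2.2448  0.3274  0.3056  1.4   ]
30 0.09 [ 1.0457  0.2968 -1.1213  2.2448  0.7823  0.3147  0.9669]
30 0.06 [ 1.0508  0.4509 -1.2041  2.2391  1.184   0.4107  0.6056]
30 0.03 [ 0.9934  0.5445 -1.1795  2.2311  1.3774  0.4608  0.4415]
30 0 [ 0.88    0.5657 -1.0495  2.2211  1.4943  0.4229  0.3285]
bl [ 1.3306  0.3874 -1.1485  2.1806  0.5563  0.3317  1.4477]
32 0.12 [ 1.1505  0.1826 -1.1576  2.2738  0.4109  0.2543  1.3261]
32 0.09 [ 1.0644  0.2929 -1.1314  2.273   0.8993  0.2676  0.8553]
32 0.06 [ 1.0505  0.4372 -1.1885  2.2654  1.2958  0.3665  0.4967]
32 0.03 [ 0.9502  0.4944 -1.0988  2.2564  1.472   0.377   0.3352]
32 0 [ 0.8765  0.5587 -1.0353  2.2425  1.6241  0.4002  0.203 ]
bl [ 1.3996  0.4278 -1.2293  2.2053  0.7337  0.3112  1.2933]
```

Run:
```python
from act import *
import cv2
r=RL(YS)
movep(ST-.09*r[:,2],r);st("pre")
for b in(0.,):
    print(move_l(ST-b*r[:,2],feed=.12,until_force=10));st("at")
S,_=camera("scene");T,_=camera("top")
cv2.imwrite("pics/pre.png",np.hstack([cv2.resize(S[170:320,180:400],None,fx=1.75,fy=1.75),cv2.resize(T[150:300,220:440],None,fx=1.75,fy=1.75)])[...,::-1])
```

```text
pre t 18.42 p [ 0.5232 -0.0492  0.1914] F [-0.4153  1.3241  0.445 ] gap 0.0501 gf 0.0
False
at t 19.32 p [ 0.5653 -0.0459  0.1137] F [ 0.1358 -0.4007 -0.6272] gap 0.05 gf 0.0
```

View pics/pre.png

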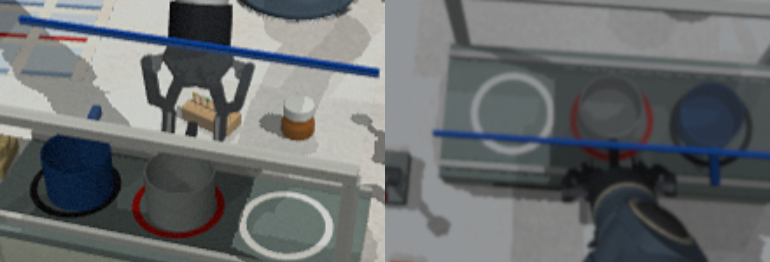

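The steel handle lies between the open fingers (left panel about (168–220,125), top panel (615,150)), clear of the trim. I'll grip it and slide.

Run:
```python
from act import *
import cv2
h=RL(YS)[:,2]*[1,1,0];h/=np.linalg.norm(h)
command_gripper(0,40);s=st("grip")
p=s["position"];c=p[:2]+.078*h[:2];d=np.array([*(WHITE-c),0]);print("centre",c,"delta",d)
print(move_l(p+d,feed=.08,until_force=25));s=st("slid")
S,_=camera("scene");T,_=camera("top")
cv2.imwrite("pics/slid.png",np.hstack([cv2.resize(S[200:330,180:400],None,fx=1.75,fy=1.75),cv2.resize(T[165:295,220:440],None,fx=1.75,fy=1.75)])[...,::-1])
```

```text
grip t 19.84 p [ 0.5651 -0.0472  0.1123] F [-2.9941 -1.3795  5.7936] gap 0.0114 gf 40.169894099235535
centre [ 0.6429 -0.0411] delta [0.0024 0.1251 0.    ]
False
slid t 21.55 p [0.5677 0.0776 0.1123] F [ 1.4469 -3.8034  2.3987] gap 0.0111 gf 39.91266846656799
```

View pics/slid.png

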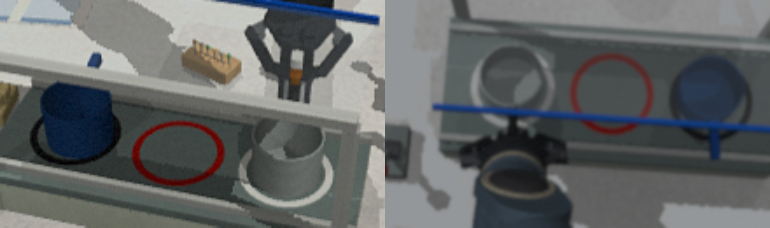

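The steel pan is now inside the white ring (left panel: pan 248–326, ring 240–332), and the red ring is free at (178,153). I'll release and go to the blue pan.

Run:
```python
from act import *
from meas import *
import cv2
command_gripper(.05);r=RL(YS);s=st("open");p=s["position"]
move_l(p-.09*r[:,2],feed=.2)
r2=RL(YB);q=BL-.10*r2[:,2]
for f in(lambda:move_l(q,r2,feed=.2),lambda:movep(q,r2)):
    try:f();print("ok");break
    except Unreachable as e:print(e)
st("pre");print(sense()["joint_pos"])
for n,roi in(("top",(320,185,380,245)),("scene",(250,270,312,307))):
    im,_=camera(n);P=pl(camera_params(n),np.vstack([b[2] for b in blobs(im,"red",roi,3)]),.06);print(n,circ(P,.0505))
print([inverse_kinematics(BL-b*r2[:,2],r2) for b in(.06,.03,0)])
```

```text
open t 22.11 p [0.5673 0.0785 0.1122] F [ 0.0055 -0.4265 -0.3712] gap 0.0495 gf 0.0
ok
pre t 24.12 p [ 0.5122 -0.174   0.2002] F [ 0.4943 -0.1956  0.2879] gap 0.0501 gf 0.0
[ 1.3631  0.3912 -1.2036  2.1531  0.54    0.4116  1.4575]
top [ 0.639  -0.0477]
scene [ 0.6406 -0.044 ]
[array([ 1.1826,  0.4251, -1.0236,  2.1564,  0.6403,  0.336 ,  1.3556]), array([ 1.0519,  0.4523, -0.8897,  2.1554,  0.7142,  0.2778,  1.2784]), array([ 0.9339,  0.4856, -0.7677,  2.1503,  0.8094,  0.2227,  1.1797])]
```

Run:
```python
from act import *
r2=RL(YB)
print(move_l(BL,feed=.12,until_force=10));s=st("at");print(s["joint_pos"])
for k in(.03,.06,.09,.125):print(inverse_kinematics(BL+k*Y,r2))
h=r2[:,2]*[1,1,0];h/=np.linalg.norm(h)
command_gripper(0,40);s=st("grip")
p=s["position"];c=p[:2]+.078*h[:2];d=np.array([*(RED-c),0]);print("centre",c,"delta",d)
print(move_l(p+d,feed=.08,until_force=25));s=st("slid")
S,_=camera("scene");T,_=camera("top")
import cv2
cv2.imwrite("pics/slid2.png",np.hstack([cv2.resize(S[200:330,180:400],None,fx=1.75,fy=1.75),cv2.resize(T[165:295,220:440],None,fx=1.75,fy=1.75)])[...,::-1])
```

```text
False
at t 25.2 p [ 0.5591 -0.1723  0.1124] F [-0.2226 -0.2823  0.0913] gap 0.05 gf 0.0
[ 0.9483  0.4913 -0.7873  2.1496  0.8408  0.231   1.1516]
[ 0.8691  0.4695 -0.7605  2.1716  0.9246  0.2211  1.0051]
[ 0.7847  0.4496 -0.732   2.1896  1.0094  0.2173  0.8562]
[ 0.6993  0.4338 -0.7061  2.2034  1.093   0.2213  0.7082]
[ 0.6043  0.4221 -0.6856  2.2136  1.1813  0.2379  0.5462]
grip t 25.62 p [ 0.559  -0.173   0.1124] F [-2.4234 -0.908   5.0244] gap 0.0113 gf 42.23489463329315
centre [ 0.6369 -0.1683] delta [0.0029 0.1223 0.    ]
False
slid t 27.3 p [ 0.562  -0.051   0.1125] F [ 0.3669 -2.3868  3.2108] gap 0.0111 gf 41.93113625049591
```

View pics/slid2.png

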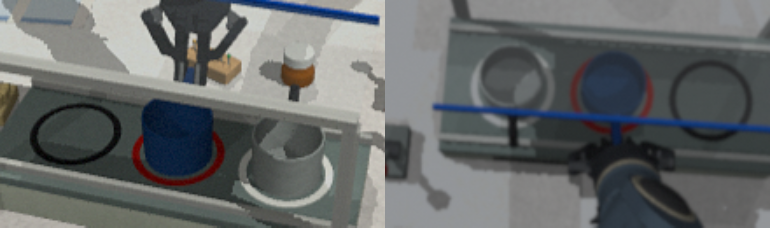

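The blue pan sits inside the red ring (left panel (178,145) in ring 133–223). I'll release, retreat and check the nearby decoy lever.

Run:
```python
from act import *
from h import *
command_gripper(.05);r=RL(YB);p=sense()["position"]
move_l(p-.10*r[:,2],feed=.2)
move_l([.46,0.0,.33],feed=.3);st("back");command_gripper(0)
T,_=camera("top");S,_=camera("scene");pt=camera_params("top");ps=camera_params("scene")
for roi in((205,300,245,345),(205,225,240,265)):print("T",[(b[0],b[1],onplane(pt,b[1],.092)) for b in blobs(T,"red",roi)])
for roi in((405,205,430,230),(415,248,440,275)):print("S",[(b[0],b[1],onplane(ps,b[1],.092)) for b in blobs(S,"red",roi)])
q=[.492,.2515,.105];R0=R(-.0435)
for f in(1,-1):
    rr=R0*np.array([f,f,1]);print([inverse_kinematics(x,rr) for x in([.47,.2515,.33],q,[.59,.247,.105])])
```

```text
back t 30.93 p [ 0.46   -0.0001  0.3298] F [ 0.3357 -0.4233  1.2263] gap 0.0502 gf 0.0
T [(np.int32(78), array([225.0769, 329.7949]), array([0.377 , 0.2184, 0.092 ]))]
T [(np.int32(71), array([215.4366, 260.6901]), array([0.5272, 0.2475, 0.092 ]))]
S [(np.int32(75), array([418.04  , 217.2533]), array([0.3779, 0.2222, 0.092 ]))]
S [(np.int32(97), array([429.1959, 259.2577]), array([0.5265, 0.2515, 0.092 ]))]
[array([-1.4705,  0.2758,  1.1225,  1.804 , -0.2637,  1.2268, -1.8868]), array([-1.3162,  0.7192,  1.1097,  2.0033, -0.8113,  0.9503, -1.3938]), array([-1.1556,  0.85  ,  1.1059,  1.7939, -0.8678,  1.0764, -1.3385])]
[array([-0.049 ,  0.2267, -0.6194,  1.7345,  0.1392,  1.2246,  0.8235]), array([-0.2165,  0.4816, -0.4284,  1.9428,  0.2787,  0.7747,  0.7245]), array([-0.1584,  0.6005, -0.4289,  1.7333,  0.311 ,  0.8755,  0.8051])]
```

Run:
```python
from act import *
from h import *
R1=R(-.0435)*np.array([-1,-1,1])
movep([.485,.2515,.30],R1);st("above")
move_l([.485,.2515,.105],feed=.2);st("low")
r=move_l([.606,.2465,.105],feed=.06,until_force=18);s=st(f"end {r}");p0=s["position"]
move_l(p0-.015*X,feed=.1);move_l(p0-.02*X+[0,0,.2],feed=.25);move_l([.46,.2,.33],feed=.3)
T,_=camera("top");S,_=camera("scene");pt=camera_params("top");ps=camera_params("scene")
print("T",[(b[0],b[1],onplane(pt,b[1],.092)) for b in blobs(T,"red",(205,215,240,262))])
print("S",[(b[0],b[1],onplane(ps,b[1],.092)) for b in blobs(S,"red",(415,248,445,305))])
st();cv2.imwrite("pics/fin.png",S[...,::-1])
```

```text
above t 32.93 p [0.4854 0.2504 0.3001] F [-0.0422  0.6453  0.9921] gap 0.0 gf 0.0
low t 34.06 p [0.4858 0.2519 0.1062] F [-0.2395 -0.752  -0.519 ] gap -0.0001 gf 0.0
end True t 35.53 p [0.5792 0.2475 0.1037] F [-1.0993  0.2241  1.1378] gap 0.0005 gf 0.6388403643671836
T [(np.int32(14), array([220.9286, 225.6429]), array([0.6066, 0.2397, 0.092 ]))]
S [(np.int32(109), array([426.7706, 283.7156]), array([0.6037, 0.2484, 0.092 ]))]
 t 37.4 p [0.4604 0.1999 0.329 ] F [ 0.1127 -0.4504 -0.5226] gap -0.0004 gf 0.0
```

View pics/fin.png

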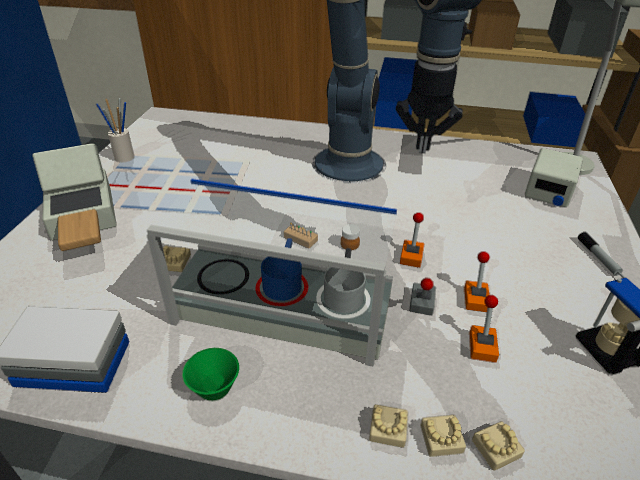

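The lever ball is at (427,284), about x = 0.604, which is fully on. The blue pan is on red at (282,280), the steel pan is on white at (345,293), and the jar, bur block and model look unmoved.

```bash
python3 -c "
from rig import *
print(finish_job())"
```

```text
the job is handed in; nothing more can be done
None
```

Job handed in at about 37 s: the lever was pulled fully off, the steel pan slid to the white ring, the blue pan slid to the red ring, and the lever pushed fully on again; no verdict was returned.

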